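# Stand the stray disc cases back in their marked rack slots

### The arm

A 6-joint arm with a two-finger parallel gripper is mounted at the origin on the work surface. World frame = base frame: x ahead of the robot, y to its left, z up, the work surface at z = 0. Lengths are in m, angles in rad, forces in N, time in s.
With the tool pointing down it reaches from about 0.35 to 0.975 m from the base axis. Payload 7.1 kg.
Tool frame: the origin (TCP) lies midway between the tips of the shut fingers; the grasp point (between the pads) lies 19 mm behind it; z points along the fingers, y is the line along which they close (so a half turn about z gives the same grasp; the last joint's range is limited). The gripper opens to 88 mm and grips with 3 to 60 N. Pads are 20 mm wide; open, the fingers measure 115 mm over their backs; the gripper's body (75 mm by 178 mm) begins 61 mm behind the grasp point.
Start: joints at [1.113, 0.423, 1.63, -0, 1.089, -0.019], TCP at [0.266, 0.566, 0.223] pointing down, gripper open.
Joint ranges: [-3, 3], [-0.9, 2.11], [0.09, 2.58], [-1.31, 4.45], [0.11, 2.69], [-2.54, 2.54]. Speed limits (rad/s): [2.39, 2.39, 3.01, 3.14, 3.14, 3.14].

### API

Orientations are given as a unit quaternion [w, x, y, z].
In Python, from station import move_pose, movel, movej, command_gripper, wait, inverse_kinematics, read_camera, camera_info, MotionError, job_done, get_time, get_joint_pos, get_qvel, get_effort, get_tcp_pos, get_ee_rot, get_ft_force, get_ft_torque, get_grip_width, get_finger_force gives the robot as it stands. Calls block until the motion is done:
- move_pose(position, orientation): joint-space move of the TCP to a pose.
- movel(position, frame=None, v=0.15, until_force=None): straight line of the TCP; frame=None keeps the orientation; v is the mean speed in m/s. With until_force (N) it stops when the force on the tool has changed by that much, and returns True; else False.
- movej(angles): joint-space move.
- command_gripper(opening): opening from 0.0 (shut) to 1.0 (fully open); the grip force is fixed at half the most; returns when the fingers have stopped.
- wait(seconds).
- inverse_kinematics(position, orientation): joint angles nearest the present ones, or None.
- read_camera(name): name is "scene" or "top"; returns the picture (384x512x3 uint8, red, green, blue); there is no depth.
- camera_info(name): a dict with "intrinsics" (3x3 intrinsics, pixels), "T" (4x4, takes a point from camera to world coordinates). Camera axes: x right, y up, looking along -z (the intrinsics and any distortion apply to the point x, -y, -z); pixel columns grow to the right and rows downward; lengths in m; the calibration is good to about 2 mm. A picture is of the moment at which its call begins. camera_info takes no time and is no camera call.
A pose or a line that the arm cannot do raises MotionError and nothing moves.
- job_done(): hands the job in; it is judged then, once.
Readings, each from a call of its own:
- get_time(): time.
- get_joint_pos(): joint angles.
- get_qvel(): joint speeds.
- get_effort(): joint torques, N m.
- get_tcp_pos(): TCP position.
- get_ee_rot(): TCP orientation.
- get_ft_force(): force on the tool from outside, world axes, zero at the start.
- get_ft_torque(): the same for the moment, N m.
- get_grip_width(): opening from 0.0 (shut) to 1.0 (fully open).
- get_finger_force(): force on a finger pad.
Only numpy, scipy, OpenCV 4.12 (cv2) and the standard library are available. Lean on these libraries where they do the work, as an engineer would, in place of code of your own. Each camera call takes 0.05 s, during which the arm holds its last target. There are 200 camera calls.

### The job

Two disc cases, a blue one and a red one, are leaning in the orange crate with the carrying handle. Stand each one upright in the rack slot marked with stickers of its own colour: lower it in rather than dropping it, right down on the slot's floor and about centred along the slot, and let go. Leave the two cases already in the rack, the paint tin and the spray can where they are.

Things in the scene. Friction and masses are not known exactly. Their poses are not given: they have to be found in the camera images.
- crate: fixed orange crate, 188 (x) x 204 (y) x 66 mm, open top, floor 6, walls 4 mm, ribs behind the cases' feet; origin: centre of its underside. A rim-high wall at x = 0 makes two compartments, -x and +x; a case leans to -x in each, 92 mm apart. A fixed 16 mm steel handle bar spans it along y at x = 15 mm, axis 190 mm above the table, on side posts: draw the +x case out along its lean.
- rack: fixed timber rack; five parallel slots along its x, 44 mm apart (y = -88 to 88 mm), 15 mm wide, 130 mm long, open at both ends, mouth flared to 25 mm over the top 8 mm. Slot floor 12 mm, block tops 60 mm above the table. Base 190 (x) x 250 (y) mm. Origin: centre of its underside, on the table; yaw varies. Rack and crate may change sides.
- blue_case: blue disc case, stiff plastic, 142 mm long (own x), 12 mm thick (own y), 125 mm high (own z), 0.08 to 0.15 kg. Origin: centre of its lower 142 x 12 mm face. Starts leaning in a crate compartment: z tilted 35 degrees from vertical, top towards the crate's -x side, foot on the crate floor, underside resting on a wall top 73 mm up the case; the top 50 mm is free on both faces.
- red_case: red disc case, stiff plastic, 142 mm long (own x), 12 mm thick (own y), 125 mm high (own z), 0.08 to 0.15 kg. Origin: centre of its lower 142 x 12 mm face. Starts leaning in a crate compartment: z tilted 35 degrees from vertical, top towards the crate's -x side, foot on the crate floor, underside resting on a wall top 73 mm up the case; the top 50 mm is free on both faces.
- blue_place: blue sticker pair marking one slot of the rack: two 26 mm squares, one at each end of the slot, flat on the rack's base. Origin: middle of the slot, on the slot's floor (12 mm above the table); x runs along the slot, y across it, z up. The blue case belongs here; the slot is empty at the start.
- red_place: red sticker pair marking one slot of the rack: two 26 mm squares, one at each end of the slot, flat on the rack's base. Origin: middle of the slot, on the slot's floor (12 mm above the table); x runs along the slot, y across it, z up. The red case belongs here; the slot is empty at the start.
- white_place: white sticker pair marking one slot of the rack: two 26 mm squares, one at each end of the slot, flat on the rack's base. Origin: middle of the slot, on the slot's floor (12 mm above the table); x runs along the slot, y across it, z up. This slot stays empty.
- grey_case: grey disc case, stiff plastic, 142 mm long (own x), 12 mm thick (own y), 125 mm high (own z), 0.08 to 0.15 kg. Origin: centre of its lower 142 x 12 mm face. It stands upright in one of the rack's slots and is to stay there. The friction and the mass vary a little.
- green_case: green disc case, stiff plastic, 142 mm long (own x), 12 mm thick (own y), 125 mm high (own z), 0.08 to 0.15 kg. Origin: centre of its lower 142 x 12 mm face. It stands upright in one of the rack's slots and is to stay there. The friction and the mass vary a little.
- paint_tin: steel paint tin with paper label, 76 mm diameter, 95 mm high, 0.6 kg, standing loose on the table between crate and rack. Origin: centre of its underside.
- spray_can: yellow spray can with a black cap, 65 mm diameter, 200 mm high, 0.35 kg, standing loose on the table between crate and rack. Origin: centre of its underside.
There are look-alikes about, which are no part of the job. Leave any purple look-alike of the red_case alone.

How it is judged:
At the end, for the whole second after the job is handed in: Blue and red case each in the slot of their colour: within 20 mm along it, 5 mm across, 4 mm of its floor, upright within 0.1 rad, along the slot within 0.08 rad, at rest. Grey and green cases within 12 mm, tin and can within 20 mm of their starts, upright within 0.12 rad (x of blue_case in the frame of blue_place between -0.02 and 0.02 m and y of blue_case in the frame of blue_place between -0.005 and 0.005 m and z of blue_case in the frame of blue_place between -0.004 and 0.004 m and angle between each of blue_case, red_case's own z axis and vertical below 0.1 rad and angle between the x axis of blue_case and the x axis of blue_place, either way round below 0.08 rad and linear speed of each of blue_case, red_case below 0.02 m/s and x of red_case in the frame of red_place between -0.02 and 0.02 m and y of red_case in the frame of red_place between -0.005 and 0.005 m and z of red_case in the frame of red_place between -0.004 and 0.004 m and angle between the x axis of red_case and the x axis of red_place, either way round below 0.08 rad and distance of each of grey_case, green_case from where it was at the start of the episode below 0.012 m and angle between each of grey_case, green_case, paint_tin, spray_can's own z axis and vertical below 0.12 rad and distance of each of paint_tin, spray_can from where it was at the start of the episode below 0.02 m); the robot touches nothing.
It fails at once if the blue case is dropped into its slot instead of being lowered (falls faster than 0.6 m/s there) (horizontal distance between blue_case and blue_place below 0.04 m and z of blue_case in the frame of blue_place below 0.05 m and linear speed of blue_case above 0.6 m/s).
It fails at once if the red case is dropped into its slot instead of being lowered (falls faster than 0.6 m/s there) (horizontal distance between red_case and red_place below 0.04 m and z of red_case in the frame of red_place below 0.05 m and linear speed of red_case above 0.6 m/s).
It fails at once if a case already in the rack is moved more than 30 mm or tipped over ((distance of grey_case from where it was at the start of the episode above 0.03 m or angle between grey_case's own z axis and vertical above 0.3 rad) or (distance of green_case from where it was at the start of the episode above 0.03 m or angle between green_case's own z axis and vertical above 0.3 rad)).
It fails at once if the paint tin is shoved more than 30 mm or tipped over (distance of paint_tin from where it was at the start of the episode above 0.03 m or angle between paint_tin's own z axis and vertical above 0.5 rad).
It fails at once if the spray can is shoved more than 30 mm or tipped over (distance of spray_can from where it was at the start of the episode above 0.03 m or angle between spray_can's own z axis and vertical above 0.5 rad).
It also fails if it takes over 72 s, if anything falls off the work surface, if the arm or the gripper's body presses on something with over 40 N, if the wrist force passes 120 N, or if a joint passes its speed limit or range.

## Working session

There is one attempt and no reset: what is moved stays moved. The work goes in short steps, each a Python script; the robot and the scene stay as the last script left them, time stands still between calls to the robot, and variables do not carry over. Pictures are saved under pics/ and viewed, at most 10 in all, crops included, and the job is handed in when it is done.

```bash
ls; mkdir -p pics
python3 - <<'E'
from station import *
import cv2,numpy as np
np.set_printoptions(precision=4,suppress=True)
for n in("scene","top"):
    im=read_camera(n); cv2.imwrite(f"pics/{n}0.png",im[:,:,::-1]); cv2.imwrite(f"pics/{n}0b.png",cv2.resize(im[:,:,::-1],(800,600),interpolation=cv2.INTER_CUBIC))
    i=camera_info(n); print(n,i)
print(get_time(),get_ee_rot(),get_tcp_pos())
E
```

```text
pics
scene {'intrinsics': array([[476.8767,   0.    , 259.7267],
       [  0.    , 476.8767, 194.3303],
       [  0.    ,   0.    ,   1.    ]]), 'T': array([[ 0.8291, -0.4879,  0.273 ,  0.7912],
       [ 0.5591,  0.7225, -0.4066, -0.475 ],
       [ 0.0011,  0.4898,  0.8719,  1.0809],
       [ 0.    ,  0.    ,  0.    ,  1.    ]])}
top {'intrinsics': array([[351.9266,   0.    , 255.1555],
       [  0.    , 351.9266, 187.9077],
       [  0.    ,   0.    ,   1.    ]]), 'T': array([[ 0.0174,  0.9951, -0.0973,  0.3738],
       [-0.9998,  0.016 , -0.0149,  0.0051],
       [-0.0133,  0.0975,  0.9951,  0.9576],
       [ 0.    ,  0.    ,  0.    ,  1.    ]])}
0.1 [-0.0002  0.2176  0.976  -0.0007] [0.2653 0.5653 0.222 ]
```

View pics/scene0b.png

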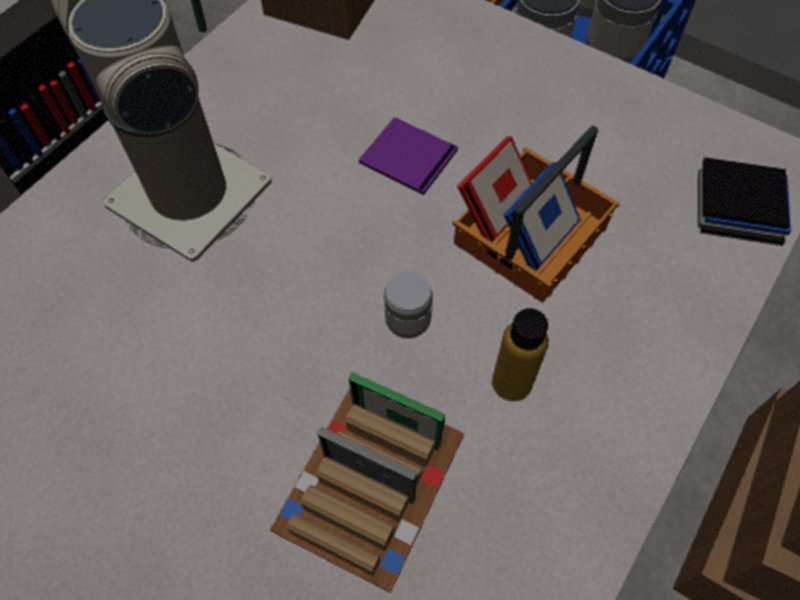

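View pics/top0b.png

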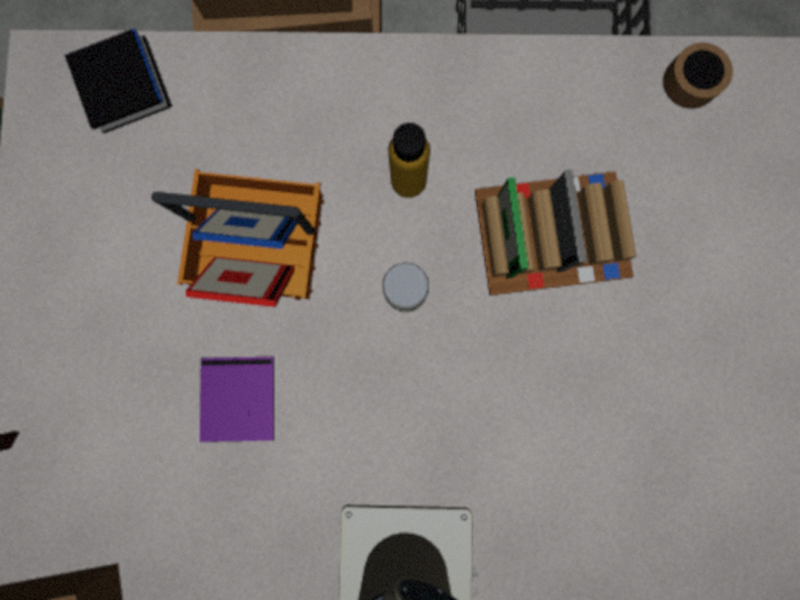

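The crate (upper left in the top picture) holds red (about 240,280) and blue (about 245,225) under the bar. The rack is on the right, in the order green, red, grey, white, blue. Next I'll take zoomed crops for corner picks.

Run:
```python
import cv2,numpy as np
t=cv2.imread("pics/top0.png");s=cv2.imread("pics/scene0.png")
def crop(im,u,v,w,h,k,name):
    c=cv2.resize(im[v:v+h,u:u+w],None,fx=k,fy=k,interpolation=cv2.INTER_CUBIC)
    c=cv2.convertScaleAbs(c,alpha=1.6)
    for i in range(0,w,10):
        cv2.line(c,(i*k,0),(i*k,6 if i%50 else 14),(0,255,255),1)
        if i%20==0: cv2.putText(c,str(u+i),(i*k,22),0,.4,(0,255,255),1)
    for i in range(0,h,10):
        cv2.line(c,(0,i*k),(6,i*k),(0,255,255),1)
        if i%20==0: cv2.putText(c,str(v+i),(8,i*k+4),0,.4,(0,255,255),1)
    cv2.imwrite(name,c)
crop(t,92,102,120,96,6,"pics/c1.png")
crop(t,298,102,115,90,6,"pics/c2.png")
crop(s,282,75,120,120,5,"pics/c3.png")
crop(s,170,235,130,145,4,"pics/c4.png")
```

```text
(no output)
```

View pics/c1.png

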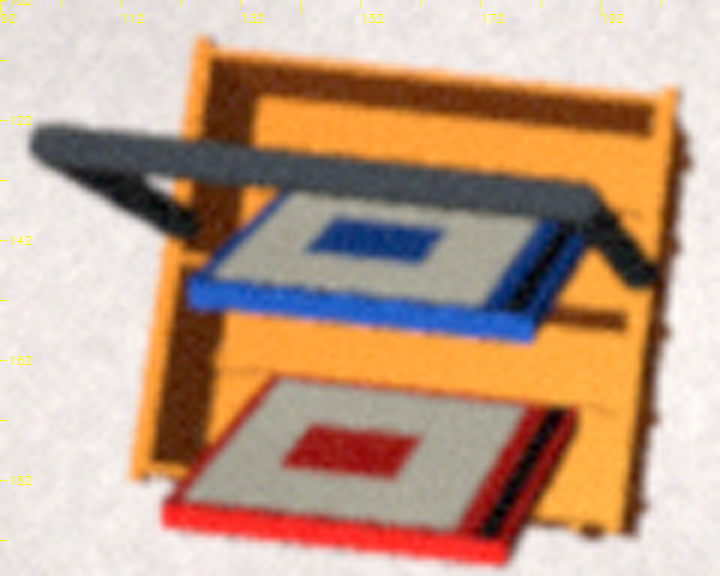

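View pics/c2.png

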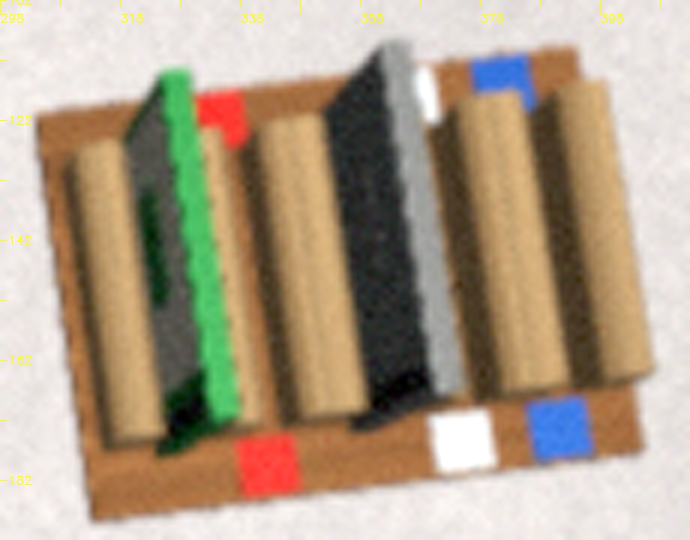

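View pics/c3.png

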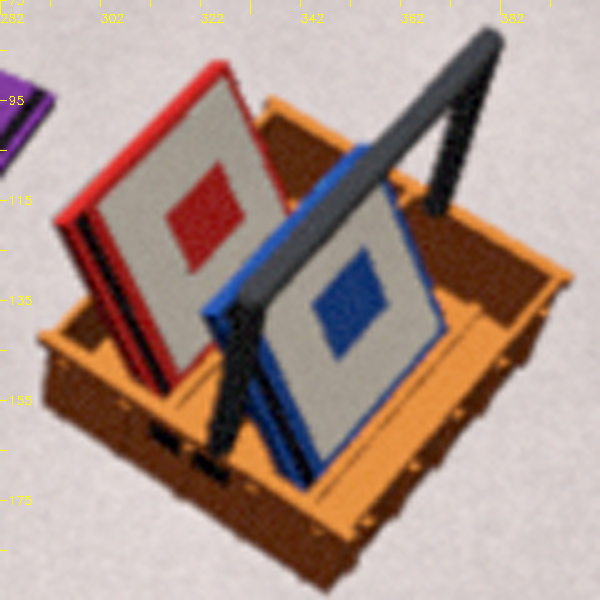

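View pics/c4.png

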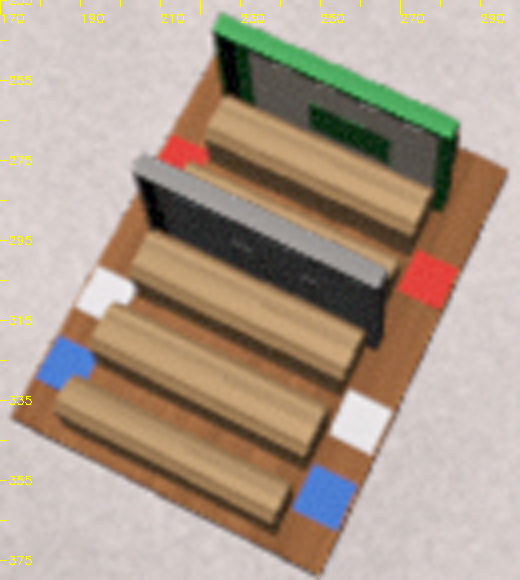

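Top view: crate rim corners at about (125,108), (205,117), (114,181), (196,190). The stickers are clear at both rack ends, red near (342,179) and blue near (391,173). Next I'll fit poses from the two cameras.

```bash
cat > fit.py <<'E'
import numpy as np
from scipy.optimize import least_squares
from station import camera_info
CI={n:camera_info(n) for n in("scene","top")}
def proj(n,P):
    i=CI[n];R=i["T"][:3,:3];p=(np.asarray(P)-i["T"][:3,3])@R
    q=np.c_[p[:,0],-p[:,1],-p[:,2]]@i["intrinsics"].T
    return q[:,:2]/q[:,2:]
def px(L,u0,v0,k): return (np.array(L,float)+.5)/k-.5+[u0,v0]
def pl(x,y,a,P):
    P=np.asarray(P,float);c,s=np.cos(a),np.sin(a)
    return np.c_[x+c*P[:,0]-s*P[:,1],y+s*P[:,0]+c*P[:,1],P[:,2]]
E
cat > f1.py <<'E'
from fit import *
np.set_printoptions(precision=4,suppress=True,linewidth=150)
C1=lambda L:px(L,92,102,6); C2=lambda L:px(L,298,102,6); C3=lambda L:px(L,282,75,5); C4=lambda L:px(L,170,235,4)
X,Y,H=.094,.102,.066
rim=np.array([[X,Y,H],[X,-Y,H],[-X,Y,H],[-X,-Y,H]])
ct=C1([(200,40),(677,92),(132,478),(627,532)]); cs=C3([(572,277),(350,540),(265,98),(38,337)])
for use in("top","scene","both"):
    def f(p):
        r=[]
        if use!="scene": r.append(proj("top",pl(*p,rim))-ct)
        if use!="top": r.append(proj("scene",pl(*p,rim))-cs)
        return np.vstack(r).ravel()
    s=least_squares(f,[.66,.27,0],loss="soft_l1"); print("crate",use,s.x,f(s.x).reshape(-1,2).round(1).tolist())
cr=s.x
t35=np.radians(35); 
def case(p,A): # A: (own x along crate y, height s, n above underside) ; p: foot underside x,y,yaw,(world) z fixed
    A=np.asarray(A,float); P=np.c_[-np.sin(t35)*A[:,1]+np.cos(t35)*A[:,2],A[:,0],.006+np.cos(t35)*A[:,1]+np.sin(t35)*A[:,2]]
    return pl(*p,P)
L,T,h=.071,.012,.125
A={"red":([(L,h,0),(-L,h,0),(L,h,T),(-L,h,T),(L,0,T),(-L,0,T)],C1([(163,527),(507,565),(168,503),(513,540),(275,375),(578,408)]),[(-L,h,0),(L,h,0),(L,h,T)],C3([(57,222),(218,60),(230,68)])),
"blue":([(L,h,0),(-L,h,0),(L,h,T),(-L,h,T)],C1([(190,308),(530,341),(194,280),(540,316)]),[(-L,h,0),(L,h,0),(-L,0,T),(L,0,T)],C3([(205,313),(365,145),(305,490),(447,328)]))}
for n,(a,ua,b,ub) in A.items():
  for use in("top","scene","both"):
    def f(p): 
        r=[]
        if use!="scene": r.append(proj("top",case(p,a))-ua)
        if use!="top": r.append(proj("scene",case(p,b))-ub)
        return np.vstack(r).ravel()
    s=least_squares(f,[cr[0],cr[1],cr[2]],loss="soft_l1"); c,S=np.cos(cr[2]),np.sin(cr[2]);d=s.x[:2]-cr[:2]
    print(n,use,s.x,"in crate",c*d[0]+S*d[1],-S*d[0]+c*d[1],f(s.x).reshape(-1,2).round(1).tolist())
# rack
ys={"red":.044,"white":-.044,"blue":-.088}
z=.012
def st(sx,y,d): # corner order
    return [(sx*d+i*.013,y+j*.013,z) for i,j in((1,1),(1,-1),(-1,-1),(-1,1))]
tt=C2([(238,438),(295,433),(300,492),(243,498),(430,413),(490,408),(497,467),(437,474),(528,403),(587,397),(594,455),(535,461),(240,92),(470,62),(530,54),(37,113),(577,47),(645,455),(92,520)])
ss=C4([(460,267),(440,308),(398,292),(412,252),(392,407),(375,455),(331,438),(343,390),(358,484),(340,530),(293,512),(307,465),(508,172),(320,577),(10,417)])
def f0(p,use):
    d=p[3]; B=[(.095,.125,z),(.095,-.125,z),(-.095,-.125,z),(-.095,.125,z)]
    Pt=sum([st(-1,ys[c],d) for c in("red","white","blue")],[])+[(d+.013,.044-.013,z),(d+.013,-.088+.013,z),(d+.013,-.088-.013,z)]+B
    Ps=sum([st(1,ys[c],d) for c in("red","white","blue")],[])+B[:3]
    r=[]
    if use!="scene": r.append(proj("top",pl(*p[:3],Pt))-tt)
    if use!="top": r.append(proj("scene",pl(*p[:3],Ps))-ss)
    return np.vstack(r).ravel()
for use in("top","scene","both"):
    s=least_squares(lambda p:f0(p,use),[.65,-.2,.1,.08],loss="soft_l1"); print("rack",use,s.x,abs(f0(s.x,use)).max(), np.abs(f0(s.x,use)).mean())
print(f0(s.x,"both").reshape(-1,2).round(1).tolist())
E
python3 f1.py
```

```text
crate top [ 0.5582  0.2666 -0.089 ] [[1.1, 1.5], [-1.2, 0.6], [2.1, -0.5], [-1.7, -1.2]]
crate scene [ 0.5559  0.2653 -0.0856] [[-2.0, -0.1], [-0.4, -1.2], [0.6, 1.2], [1.5, 0.4]]
crate both [ 0.5571  0.2658 -0.0884] [[1.3, 1.9], [-0.9, 1.0], [2.4, -0.1], [-1.4, -0.8], [-1.4, 0.1], [-0.0, -1.1], [1.2, 1.3], [2.0, 0.4]]
red top [ 0.5117  0.2721 -0.0903] in crate -0.045790961561414566 0.0023034018607538545 [[0.3, 0.4], [0.6, 0.3], [-1.1, 0.1], [-0.6, 0.2], [-0.1, -0.6], [0.9, -0.7]]
red scene [ 0.5116  0.2723 -0.0955] in crate -0.04590169595910256 0.002483972939491177 [[-0.3, 0.4], [-0.2, 0.3], [0.7, -1.2]]
red both [ 0.5117  0.2722 -0.0919] in crate -0.04577418007379446 0.002360893174399285 [[0.2, 0.4], [0.5, 0.3], [-1.2, 0.1], [-0.6, 0.2], [-0.1, -0.7], [0.9, -0.6], [-0.3, 0.6], [-0.4, 0.4], [0.6, -1.2]]
blue top [ 0.6036  0.2656 -0.0876] in crate 0.04632229398461784 0.0038750123563850197 [[0.5, -0.1], [1.0, 0.2], [-0.6, 0.0], [-0.8, -0.1]]
blue scene [ 0.6017  0.2674 -0.0984] in crate 0.0442313448580921 0.005465923954864796 [[-0.6, -0.6], [-0.7, -0.8], [0.3, 1.7], [1.5, 0.2]]
blue b
[... 168 characters left out ...]
], [1.6, 0.6]]
rack top [ 0.5787 -0.248   0.1401  0.0795] 0.5503559580953095 0.24444502138833824
rack scene [ 0.5765 -0.249   0.1477  0.0798] 1.8800598714378225 0.5120964126653604
rack both [ 0.5779 -0.2483  0.1415  0.0788] 1.9067326481291218 0.3972816497602397
[[-0.3, 0.4], [-0.2, 0.1], [0.4, -0.3], [0.3, -0.1], [0.0, 0.6], [-0.4, 0.2], [-0.1, -0.2], [0.4, -0.1], [-0.1, 0.2], [-0.4, -0.0], [-0.0, -0.2], [0.2, 0.0], [0.3, 0.5], [0.3, 0.6], [-0.3, 0.8], [0.0, 0.1], [0.4, -0.3], [0.5, -0.1], [0.6, 0.6], [-0.3, 0.7], [-0.0, 0.6], [0.0, -0.3], [1.4, -0.4], [0.2, 1.1], [-0.7, 0.0], [-0.4, -1.1], [1.8, 0.1], [-0.1, 0.5], [-0.9, 0.4], [-0.0, -0.7], [1.9, -0.2], [1.0, -0.6], [0.4, 0.0], [0.5, -0.1]]
```

The two cameras agree within about 2 mm: cases 92 mm apart, yaw -0.09; rack at (0.578, -0.248), yaw 0.141. Next I'll plan the poses and check IK.

```bash
cat > lib.py <<'E'
from station import *
import numpy as np
from scipy.spatial.transform import Rotation as Ro
np.set_printoptions(precision=4,suppress=True,linewidth=150)
CASE={"red":(.5117,.2722,-.0915),"blue":(.603,.2663,-.0905)}
S={"red":.110,"blue":.121}          # grasp point along the case
RACK=(.5785,-.248,.141); SLOT={"red":.044,"blue":-.088}
t=np.radians(35)
def quat(x,y,z): q=Ro.from_matrix(np.c_[x,y,z]).as_quat(); return q[[3,0,1,2]]
def lean(n,s):
    """TCP and orientation for a tool along the leaning case, TCP at s from its foot"""
    x,y,a=CASE[n]; e=np.array([np.cos(a),np.sin(a),0]); k=np.array([0,0,1.])
    u=-np.sin(t)*e+np.cos(t)*k; nn=np.cos(t)*e+np.sin(t)*k
    return np.array([x,y,.006])+.006*nn+s*u, quat(np.cross(nn,-u),nn,-u)
def up(a):
    """tool down, closing line at heading a"""
    y=np.array([np.cos(a),np.sin(a),0]); z=np.array([0,0,-1.]); return quat(np.cross(y,z),y,z)
def slot(n,h):
    x,y,a=RACK; d=SLOT[n]
    return np.array([x-np.sin(a)*d,y+np.cos(a)*d,.012+h+S[n]-.019]), up(a-np.pi/2)
def poses(n):
    s=S[n]-.019; L=[lean(n,s+.11),lean(n,s),lean(n,s+.17)]
    p=L[-1][0].copy(); p[2]=.37; L.append((p,up(CASE[n][2])))
    q,o=slot(n,0); q[2]=.37; L+= [(q,o),slot(n,.055),slot(n,0)]
    return L
E
python3 - <<'E'
from lib import *
for n in("red","blue"):
    for p,o in poses(n): print(n,p,inverse_kinematics(p,o))
E
```

```text
red [0.4018 0.2823 0.1741] [ 0.8932  0.247   2.235  -1.0867  0.5703  1.9021]
red [0.4646 0.2765 0.084 ] None
red [0.3675 0.2854 0.2232] [ 0.9738  0.1153  2.2313 -0.9098  0.689   1.7582]
red [0.3675 0.2854 0.37  ] [ 0.6348  0.0263  1.7959 -0.      1.3195  0.7263]
red [ 0.5723 -0.2044  0.37  ] [-0.3627  0.268   1.5104 -0.      1.3632  1.0671]
red [ 0.5723 -0.2044  0.158 ] [-0.3627  0.4765  1.7151 -0.      0.9499  1.0671]
red [ 0.5723 -0.2044  0.103 ] [-0.3627  0.5524  1.7419 -0.      0.8473  1.0671]
blue [0.4868 0.2768 0.1831] [ 0.7293  0.2939  2.1237 -1.0342  0.5096  1.693 ]
blue [0.5496 0.2711 0.093 ] None
blue [0.4525 0.28   0.2323] [ 0.7916  0.1698  2.1323 -0.8797  0.6122  1.563 ]
blue [0.4525 0.28   0.37  ] [ 0.5317  0.1413  1.6689 -0.      1.3314  0.6222]
blue [ 0.5909 -0.3351  0.37  ] [-0.5335  0.3878  1.3436 -0.      1.4102  0.8963]
blue [ 0.5909 -0.3351  0.169 ] [-0.5335  0.5599  1.5379 -0.      1.0438  0.8963]
blue [ 0.5909 -0.3351  0.114 ] [-0.5335  0.6259  1.5658 -0.      0.9499  0.8963]
```

Run:
```python
from lib import *
for n in("red","blue"):
    s=S[n]-.019
    for d in(.08,.05,.03,.015): print(n,"d",d,inverse_kinematics(*lean(n,s+d)))
    for b in range(-40,45,5):
        p,o=lean(n,s); R=Ro.from_quat(o[[1,2,3,0]])*Ro.from_euler("y",b,degrees=True)
        q=R.as_quat()[[3,0,1,2]]; g=p-.019*lean(n,s)[0]*0  # TCP keeps
        z0=Ro.from_quat(o[[1,2,3,0]]).apply([0,0,1]); g=p-.019*z0+.019*R.apply([0,0,1])
        qf=(R*Ro.from_euler("z",180,degrees=True)).as_quat()[[3,0,1,2]]
        print(n,b,R.apply([0,0,1]),inverse_kinematics(g,q),inverse_kinematics(g,qf))
```

```text
red d 0.08 [ 0.8558  0.315   2.2297 -1.1956  0.5241  1.9941]
red d 0.05 None
red d 0.03 None
red d 0.015 None
red -40 [ 0.3788 -0.6802 -0.6275] [ 0.9244  0.7415  1.8086 -0.8615  1.2182  1.8244] [ 0.9244  0.7415  1.8086 -0.8615  1.2182 -1.3171]
red -35 [ 0.4155 -0.6141 -0.671 ] [ 0.919   0.7015  1.8596 -0.8933  1.1246  1.8411] [ 0.919   0.7015  1.8596 -0.8933  1.1246 -1.3005]
red -30 [ 0.449  -0.5433 -0.7094] [ 0.9102  0.6631  1.9104 -0.9318  1.0293  1.862 ] [ 0.9102  0.6631  1.9104 -0.9318  1.0293 -1.2796]
red -25 [ 0.479  -0.4683 -0.7424] [ 0.8978  0.6268  1.9607 -0.9789  0.9326  1.8887] [ 0.8978  0.6268  1.9607 -0.9789  0.9326 -1.2529]
red -20 [ 0.5055 -0.3898 -0.7698] [ 0.8812  0.5931  2.0103 -1.0374  0.8344  1.9237] [ 0.8812  0.5931  2.0103 -1.0374  0.8344 -1.2179]
red -15 [ 0.5281 -0.3084 -0.7912] [ 0.8601  0.5624  2.0587 -1.1116  0.7354  1.9708] [ 0.8601  0.5624  2.0587 -1.1116  0.7354 -1.1708]
red -10 [ 0.5466 -0.2245 -0.8067] [ 0.834   0.5356  2.1056 -1.2084  0.6364  2.0366] [ 0.834   0.5356  2.1056 -1.2084  0.6364 -1.105 ]
red -5 [ 0.561 -0.139 -0.816] None None
red 0 [ 0.57
[... 2267 characters left out ...]
.2412  0.2188 -0.5742]
blue 15 [ 0.5752  0.2077 -0.7912] None [0.4901 0.5068 2.1568 3.609  0.1955 0.0083]
blue 20 [ 0.5677  0.2919 -0.7698] None [0.436  0.5142 2.1778 3.0384 0.2436 0.5245]
blue 25 [ 0.5559  0.3739 -0.7424] [ 0.38    0.5285  2.193   2.6958  0.3333 -2.333 ] [0.38   0.5285 2.193  2.6958 0.3333 0.8086]
blue 30 [ 0.5399  0.4531 -0.7094] [ 0.3232  0.5492  2.2022  2.4876  0.4382 -2.187 ] [0.3232 0.5492 2.2022 2.4876 0.4382 0.9546]
blue 35 [ 0.5198  0.5288 -0.671 ] [ 0.2671  0.576   2.2051  2.3429  0.5473 -2.1074] [0.2671 0.576  2.2051 2.3429 0.5473 1.0342]
blue 40 [ 0.4957  0.6004 -0.6275] [ 0.2132  0.6079  2.2016  2.2301  0.6558 -2.0616] [0.2132 0.6079 2.2016 2.2301 0.6558 1.08  ]
```

```bash
cat > patch.py <<'E'
s=open("lib.py").read()
s=s.replace('S={"red":.110,"blue":.121}          # grasp point along the case','S={"red":.110,"blue":.123}          # grasp point along the case\nB={"red":-11,"blue":-5.5}            # tool turned in the plane of the case, deg')
i=s.index("def lean"); s=s[:i]+'''def tool(g,y,z,b):
    """TCP and orientation from grasp point, closing line y, case's down direction z, turn b about y"""
    R=Ro.from_matrix(np.c_[np.cross(y,z),y,z])*Ro.from_euler("y",b,degrees=True)
    return g+.019*R.apply([0,0,1]), R.as_quat()[[3,0,1,2]]
def lean(n,d):
    """on the leaning case, drawn back by d along it"""
    x,y,a=CASE[n]; e=np.array([np.cos(a),np.sin(a),0]); k=np.array([0,0,1.])
    u=-np.sin(t)*e+np.cos(t)*k; nn=np.cos(t)*e+np.sin(t)*k
    return tool(np.array([x,y,.006])+.006*nn+(S[n]+d)*u,nn,-u,B[n])
def upright(n,foot,a):
    """case upright with its foot at a point, closing line at heading a"""
    return tool(np.array(foot)+[0,0,S[n]],np.array([np.cos(a),np.sin(a),0]),np.array([0,0,-1.]),B[n])
def slot(n,h):
    x,y,a=RACK; d=SLOT[n]
    return upright(n,[x-np.sin(a)*d,y+np.cos(a)*d,.012+h],a-np.pi/2)
def poses(n):
    f=lean(n,.17-S[n])[0]; f[2]=.255
    return [lean(n,.10),lean(n,0),lean(n,.17),upright(n,f,CASE[n][2]),slot(n,.243),slot(n,.06),slot(n,0)]
'''
open("lib.py","w").write(s)
E
python3 patch.py
python3 - <<'E'
from lib import *
for n in("red","blue"):
    for p,o in poses(n): print(n,p,inverse_kinematics(p,o))
E
```

```text
red [0.407  0.2782 0.1662] [ 0.9481  0.3372  2.1361 -0.9647  0.7871  1.8469]
red [0.4641 0.2729 0.0843] [ 0.8397  0.5406  2.0964 -1.1868  0.6561  2.0215]
red [0.367  0.2818 0.2235] [ 1.0331  0.2002  2.1357 -0.8382  0.9173  1.751 ]
red [0.4295 0.2725 0.3463] [ 0.6292  0.188   1.6782 -0.1459  1.4048  0.7542]
red [ 0.5687 -0.2049  0.3463] [-0.3219  0.3693  1.4342 -0.0855  1.5105  1.1204]
red [ 0.5687 -0.2049  0.1633] [-0.3219  0.5431  1.5983 -0.0925  1.1739  1.1511]
red [ 0.5687 -0.2049  0.1033] [-0.3219  0.6197  1.626  -0.0973  1.0701  1.1621]
blue [0.4911 0.2746 0.1766] [ 0.7628  0.3392  2.0773 -1.0041  0.6243  1.6944]
blue [0.5483 0.2694 0.0947] [ 0.6745  0.5394  2.0236 -1.2457  0.5123  1.897 ]
blue [0.4512 0.2783 0.234 ] [ 0.8338  0.2014  2.0884 -0.8652  0.7403  1.5804]
blue [0.5213 0.2701 0.3591] [ 0.4997  0.2692  1.5358 -0.081   1.3907  0.6069]
blue [ 0.5891 -0.3354  0.3591] [-0.5086  0.4324  1.304  -0.0582  1.4819  0.9285]
blue [ 0.5891 -0.3354  0.1761] [-0.5086  0.5848  1.4786 -0.0634  1.1554  0.949 ]
blue [ 0.5891 -0.3354  0.1161] [-0.5086  0.6538  1.5095 -0.0667  1.0558  0.9562]
```

```bash
cat > pick.py <<'E'
from lib import *
import cv2
def pick(n,opening):
    P=poses(n); command_gripper(opening)
    move_pose(*P[0]); print("pre",get_time(),get_tcp_pos()-P[0][0])
    hit=movel(*P[1],v=.1,until_force=12); print("at",hit,get_tcp_pos()-P[1][0],get_ft_force())
    if hit: return False
    command_gripper(0.0); w=get_grip_width(); print("grip",w*88,get_finger_force(),get_ft_force())
    if abs(w*88-12)>4: return False
    movel(*P[2],v=.15); movel(*P[3],v=.2)
    print("up",get_time(),get_grip_width()*88,get_finger_force(),get_tcp_pos()-P[3][0]); return True
def snap(name): 
    a=[cv2.resize(read_camera(c)[:,:,::-1],(400,300)) for c in("scene","top")]
    cv2.imwrite(f"pics/{name}.png",np.hstack(a))
E
python3 - <<'E'
from pick import *
print(pick("red",.5)); snap("s1")
E
```

```text
pre 2.5583 [0.0003 0.0006 0.0002]
at False [-0.0001  0.0002  0.0003] [-1.1662  0.3584  0.4109]
grip 11.991575092134209 29.994541704654694 [-0.2071 -0.5267 -1.0115]
up 6.8917 11.76978910677737 29.995134472846985 [-0.0007 -0.0003 -0.0009]
True
```

View pics/s1.png

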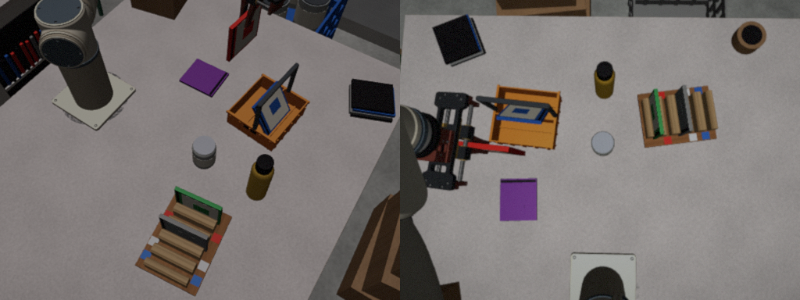

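Red is gripped (12 mm width) and held upright under the gripper at about (500,148) in the combined picture; nothing else has moved. Now to place it.

```bash
cat > place.py <<'E'
from pick import *
def place(n):
    P=poses(n)
    move_pose(*P[4]); movel(*P[5],v=.2); print("hover",get_time(),get_tcp_pos()-P[5][0],get_grip_width()*88)
    hit=movel(*slot(n,.004),v=.06,until_force=12); print("down",hit,get_tcp_pos()-P[6][0],get_ft_force())
    if hit: return False
    hit=movel(*slot(n,-.006),v=.02,until_force=6); print("floor",hit,get_tcp_pos()-P[6][0],get_ft_force(),get_ft_torque())
    return True
def release(n):
    command_gripper(.3); p=get_tcp_pos(); q=get_ee_rot()
    movel(poses(n)[4][0],v=.15); print("off",get_time())
E
python3 - <<'E'
from place import *
print(place("red")); snap("s2")
E
```

```text
hover 9.875 [ 0.0009 -0.0001  0.0012] 11.705288127737516
down False [ 0.0003 -0.0001  0.0044] [-0.73    0.5097 -0.7014]
floor True [ 0.0004 -0.0001 -0.0005] [-0.2663  0.1971  3.991 ] [ 0.0038  0.0677 -0.0158]
True
```

Run:
```python
from place import *
release("red"); P=poses("blue"); command_gripper(.45); move_pose(*P[3]); movel(*P[2],v=.25)
ok=pick("blue",.45); print(ok); snap("s3")
```

```text
off 13.6417
pre 17.95 [-0.0003 -0.0009 -0.0006]
at False [-0.0001  0.0002  0.0005] [-0.4425  0.0026 -0.523 ]
grip 11.513858668656894 29.996033012866974 [-0.6144  0.0555  0.4806]
up 22.4417 11.561894539087842 29.9954491853714 [-0.0006 -0.0001 -0.0007]
True
```

View pics/s3.png

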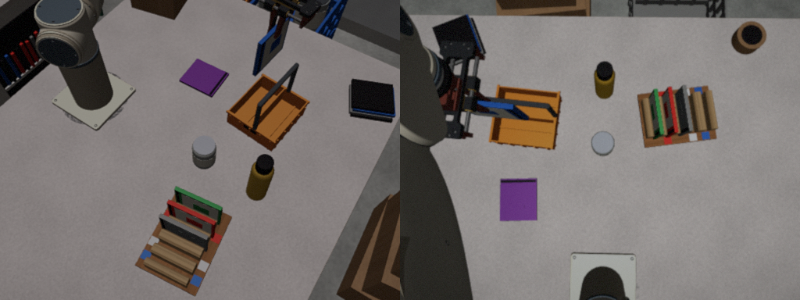

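Red stands in its slot between green and grey, at about (672,110). Blue is held clear of the crate, at about (500,108). I'll place it and release if it reaches the floor.

Run:
```python
from place import *
ok=place("blue"); print(ok)
if ok:
    release("blue"); movej([1.113,.2,1.5,0,1.3,0]); print(get_time())
    a=[cv2.resize(read_camera(c)[v:v+h,u:u+w,::-1],(400,400)) for c,u,v,w,h in(("scene",170,180,200,200),("top",260,70,160,160))]
    cv2.imwrite("pics/s4.png",cv2.convertScaleAbs(np.hstack(a),alpha=1.5))
else: snap("s4")
```

```text
hover 25.7917 [ 0.0009 -0.0003  0.0014] 11.81112425466595
down False [ 0.0003 -0.0002  0.0044] [-0.7113 -0.3983 -0.4988]
floor True [ 0.0003 -0.0003 -0.0001] [-0.4435 -0.1283  3.9307] [-0.0194  0.0803  0.0682]
True
off 29.45
32.8
```

View pics/s4.png

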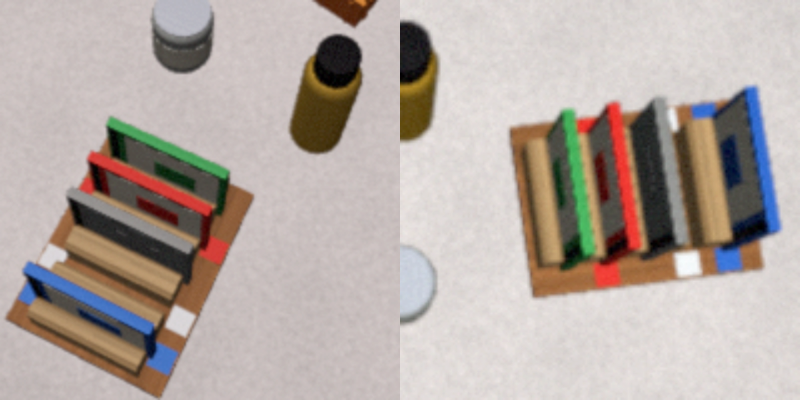

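The picture shows both cases standing fully down in their own-colour slots, red at about (150,200) and blue at about (90,310) on the left, in line with grey and green. The tin and the can look undisturbed. I'll hand in.

```bash
python3 -c "
from station import *
print(job_done(),get_time())"
```

```text
the job is handed in; nothing more can be done
the job is handed in; nothing more can be done
```

The red and blue cases were each lowered to the floor of their own-colour slot and released, with no disturbance visible to the other cases, tin or can, and the job was handed in at about 33 s; no verdict was returned.

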